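# Load-test a tool battery at the third load step

### The arm

A 6-joint arm with a two-finger parallel gripper is mounted at the origin on a cart in front of the work surface, level with it; the furniture and walls round the work are solid. World frame = base frame: x ahead of the robot, y to its left, z up, the work surface at z = 0. Lengths are in m, angles in degrees, forces in N, time in s.
With the tool pointing down it reaches from about 0.3 to 0.75 m from the base axis. Payload 8.5 kg.
Tool frame: the origin (TCP) lies midway between the tips of the shut fingers; the grasp point (between the pads) lies 19 mm behind it (env.pinch_z is the z of the grasp point in the tool frame, in m); z points along the fingers, y is the line along which they close (so a half turn about z gives the same grasp; the last joint's range is limited). The gripper opens to 85 mm and grips with 20 to 120 N. Pads are 22 mm wide; open, the fingers measure 114 mm over their backs; the gripper's body (76 mm by 85 mm) begins 54 mm behind the grasp point. The pads swing forward as they close: fully open they stand 13 mm farther back than shut.
Start: joints at [-85.502, 21.807, 74.336, -0, 83.858, -12.336], TCP at [0.159, -0.526, 0.206] pointing down, gripper open.
Joint ranges: [-178.18, 178.18], [-50.72, 133.34], [12.68, 142.11], [-81.47, 261.47], [9.98, 163.14], [-165.26, 165.26]. Speed limits (degrees/s): [136.94, 136.94, 180, 180, 180, 180].

### API

Orientations are given as a 3x3 rotation matrix whose columns are the frame's x, y, z axes.
In Python, from rig import env gives the robot as it stands.
- The arm moves only by the tool arm_command, never from a script. Its argument "deltas" is a list of rows, each an object of numbers: "rx", "ry", "rz": the turn, a rotation vector about the tool's x, y, z in rad; "dx", "dy", "dz": the shift along the tool's x, y, z in m; "fingers": the finger opening in m, from 0 to 0.0854. In form: [{"rx": .., "ry": .., "rz": .., "dx": .., "dy": .., "dz": .., "fingers": ..}, ...]. A call has 1 to 12 rows; each row shifts and turns the commanded pose from where the row before left it, along the tool's axes as they then stand; what a row does not reach is not made up. A row lasts 1/10 s, in which the tool goes at most 50 mm and 8.59 degrees, less where a joint would pass 70% of its speed; a pose out of reach is approached as far as the arm can. A call is refused whole if a number of a shift passes 0.05 or a number of a turn 0.15, either way. A call with a gripper value outside its range is refused whole. The fingers move at their own pace and stop on an object; "squeeze" is the grip in N (left out, the last holds). Time passes only in rows, so rows that do not move let the fingers close. It gives the time, the measured TCP pose, the force, the opening and the grip force at its end, in the units of the state.
- env.observe(): the state, without advancing time (a new reading comes with each control period).
- env.get_image(name): name is "side" or "top" or "wrist"; returns a dict with "color" (384x512x3 uint8, blue, green, red), "camera_matrix" (3x3 intrinsics, pixels), "k1" (the pictures are not rectified: a ray, as slopes to the right and down, at radius r is drawn at 1 + k1 r^2 times it, then the intrinsics apply), "eye" and "orientation" of the camera in the world. Camera axes: x right, y up, looking along -z (the intrinsics and any distortion apply to the point x, -y, -z); pixel columns grow to the right and rows downward; lengths in m; the calibration is good to about 2 mm. A picture is of the moment at which its call begins. There is no depth.
- env.close_job(): hands the job in; it is judged then, once.
Trained networks look in a picture, given as the dict that the camera call returned (one of the last four; its "shot" number tells which), for a name from the list of things; names that differ only in an ending like _2 or _b are one class to them, and where a whole thing is asked for, a point or a joint stands for the part that bears it (a point fixed in the world has none). Each returns a list of dicts, best first, with "p" (0 to 1); they miss things now and then, are a little off and sometimes report something else, mostly with a low value. They report only what shows in the picture. A call takes as long as a camera call. They do not tell look-alikes from the thing itself.
- env.look_for(query, picture): "box" ([left, top, right, bottom] in pixels, round what is visible of it).
- env.tip_of(query, picture): "location" ([column, row] in pixels: a listed point, or the origin of a listed thing).
The state is a dict: "time_s": time; "q": joint angles; "qvel": joint speeds; "joint_efforts": joint torques, N m; "position": TCP position; "tool_rot": TCP orientation; "ft_force": force on the tool from outside, world axes, zero at the start; "wrist_torque": the same for the moment, N m; "grip_width": finger opening in m; "gripper_force": force on a finger pad.
Only numpy, scipy, OpenCV 4.12 (cv2) and the standard library are available. Lean on these libraries where they do the work, as an engineer would, in place of code of your own. Each camera call takes 0.05 s, during which the arm holds its last target. There are 200 camera calls.

### The job

Load-test the battery pack in the bench tester's cradle: with a fingertip push the orange load lever away from you, click by click, to its third click counted from the zero stop at the near end of its slot, and never past it (it may have been left at zero, at the first click or between them). Only when it sits there by itself, with the finger off it, press the green test button all the way down and hold it: the program finishes with the fingertip still holding the button down. Just touch and push, lift nothing, and leave the pack and the other things on the bench where they are.

Things in the scene. Friction and masses are not known exactly. Their poses are not given: they have to be found in the camera images.
- load_tester: grey bench battery tester, fixed, 200 mm deep (x) by 250 wide (y). Origin: centre of its underside; x to its back (away from the operator), y to its left, z up. Right part (y -125 to 35 mm): dark flat control deck 70 mm high with the lever's slot along x at y = -20 and the button. Left part: the pack's cradle, a black tower 74 mm high behind it (x > 60). Place and yaw vary.
- load_lever (a joint): lever travel in m: 0 at the near zero stop, growing along the tester's +x, 0.060 at the far stop. A sprung ball holds it at 0 and at clicks 0.012, 0.024, 0.036 (third), 0.048, 0.060. Leaving a click takes about 6 N, fading to nothing midway (0.006, 0.018, 0.030, 0.042), where it can stay poised within 1.5 mm; beyond, it snaps ahead of the finger into the next click. Starts at 0 to 0.014.
- lever_cap (a point): centre of the top face of the lever's orange cap, 108 mm above the worktop. Cap: 12 mm along the tester's x, 26 along y, 24 high, underside 14 mm above the deck, on a thin blade. On the deck beside the slot a white dot marks zero, white ticks clicks one to three, red ticks four and five. The near side of the cap is free for a fingertip (deck reaches 53 mm nearer than the cap at zero).
- meter_face (a point): centre of the white dial of the meter, which leans back 45 degrees in a black housing at the back of the deck (tester x > 28 mm, y -111 to 21, top 117 mm above the worktop). Its red needle swings across while the button is down.
- test_button (a joint): travel of the green test button in m: 0 when up, growing as it is pressed straight down, 0.007 fully down. A spring pushes it back up: about 2 N to start, 6 N fully down.
- test_button_top (a point): centre of the top face of the green test button, 30 mm across, in a black collar 46 mm across; its top is 23 mm above the deck (93 mm above the worktop) when up.
- pack_on_test: the black and yellow 18 V battery pack, 105 x 72 x 62, 0.62 kg, standing loose in the tester's cradle, its top 92 mm above the worktop. Origin: centre of its underside. It stays where it is.
- battery_pack: the second, identical battery pack, 105 x 72 x 62 mm, waiting on the worktop at the far left. Origin: centre of its underside. A bystander: leave it.
- screwdriver_red: red screwdriver, 208 x 27 x 28 mm, lying at the left. Origin: centre of its underside. A bystander: leave it.
- screwdriver_blue: blue screwdriver, 178 x 25 x 25 mm, lying at the left. Origin: centre of its underside. A bystander: leave it.
- multimeter: yellow and black multimeter, 149 x 77 x 50 mm, lying on the worktop just right of the tester. Origin: centre of its underside. A bystander: leave it.
- marker_black: grey marker pen with black cap, 130 x 16 x 16 mm, lying at the left. Origin: centre of its underside. A bystander: leave it.
Mind the look-alikes: they are no part of the job. What is shaped like the pack_on_test but pink is not meant.

How it is judged:
By the outcome, as a careful person would: the job done as asked, in the order asked, and still so for the second after the job is handed in, while the arm keeps its last pose, push and grip.
It also fails if it takes over 48 s, if anything falls off the work surface, if the arm or the gripper's body presses on something with over 40 N, if the wrist force passes 120 N, or if a joint passes its speed limit or range.

## Working session

There is one attempt and no reset: what is moved stays moved. The work goes in short steps, Python scripts to look and compute and a tool call to move; the robot and the scene stay as the last step left them, time stands still between calls to the robot, and variables do not carry over. Pictures are saved under pics/ and viewed, at most 10 in all, crops included, and the job is handed in when it is done.

Besides the shell and the picture viewer there is one more tool, called after "Emit:" as name([rows], argument=value, ...), one row to a line, values as JSON. arm_command: Moves the arm, as the interface text tells. Its arguments: {"type":"object","properties":{"deltas":{"type":"array"},"squeeze":{"type":"number"}},"required":["deltas"]}

```bash
mkdir -p pics; cat > h.py <<'E'
import numpy as np, cv2
from rig import env
def ray(im,px):
    K=im["camera_matrix"];d=np.array([(px[0]-K[0][2])/K[0][0],(px[1]-K[1][2])/K[1][1]])
    u=d.copy()
    for _ in range(20): u=d/(1+im["k1"]*(u@u))
    v=np.array(im["orientation"])@np.array([u[0],-u[1],-1.]); return np.array(im["eye"]),v
def at_z(im,px,z):
    e,v=ray(im,px); return e+v*(z-e[2])/v[2]
def proj(im,p):
    c=np.array(im["orientation"]).T@(np.array(p)-im["eye"]);u=np.array([c[0],-c[1]])/-c[2]
    u=u*(1+im["k1"]*(u@u));K=np.array(im["camera_matrix"]);return K[:2,:2]@u+K[:2,2]
E
python3 - <<'E'
from h import *
s=env.observe();print(s["time_s"],s["position"],s["tool_rot"],s["grip_width"],env.pinch_z)
Z=dict(lever_cap=.108,test_button_top=.093,meter_face=None,load_tester=0,pack_on_test=.03)
ims=[]
for n in("side","top"):
    im=env.get_image(n);ims.append(im["color"]);print(n,im["eye"])
    for q,z in Z.items():
        for r in env.tip_of(q,im)[:2]:
            print(q,r["p"],np.round(r["location"],1),None if z is None else at_z(im,r["location"],z).round(4))
    cv2.imwrite(f"pics/{n}0.png",im["color"])
E
```

```text
0.0 [ 0.15922722 -0.5261019   0.20510827] [[ 9.57154222e-01  2.89578616e-01 -1.40173833e-04]
 [ 2.89578503e-01 -9.57153136e-01  1.47154620e-03]
 [ 2.91960488e-04 -1.44908799e-03 -9.99998907e-01]] 0.08486912430292756 -0.0187
side [-0.14827837  0.72498754  1.19118903]
lever_cap 0.49 [310.9 166.1] [ 0.4648 -0.1804  0.108 ]
test_button_top 0.36 [320.5 157.1] [ 0.4783 -0.2536  0.093 ]
meter_face 0.78 [295.  146.1] None
meter_face 0.59 [193.1 268.3] None
load_tester 0.67 [299.6 184.7] [ 0.4928 -0.1656  0.    ]
pack_on_test 0.64 [283.9 188. ] [ 0.506  -0.0908  0.03  ]
top [0.27930604 0.02410251 1.60585682]
test_button_top 0.37 [313.3 200.2] [ 0.4808 -0.2487  0.093 ]
meter_face 0.65 [306.8 180.8] None
load_tester 0.81 [294.7 194.1] [ 0.5207 -0.1819  0.    ]
load_tester 0.26 [312.8 202.4] [ 0.4832 -0.263   0.    ]
pack_on_test 0.94 [365.6 209.9] [ 0.4471 -0.4894  0.03  ]
pack_on_test 0.83 [277.  193.1] [ 0.5204 -0.0994  0.03  ]
```

```bash
python3 - <<'E'
import cv2,numpy as np
a=cv2.imread("pics/side0.png")[110:230,220:380];b=cv2.imread("pics/top0.png")[140:260,230:390]
cv2.imwrite("pics/c0.png",np.hstack([cv2.resize(x,(400,300),interpolation=cv2.INTER_CUBIC) for x in(a,b)]))
E
```

```text
(no output)
```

View pics/c0.png

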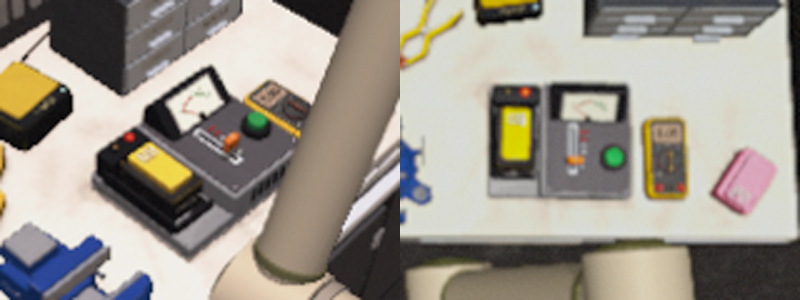

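View pics/top0.png

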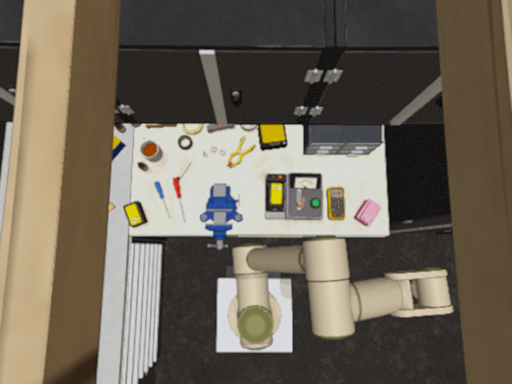

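The top view shows the tester with the yellow/black pack standing in its cradle, at about (277,193). The lever is at about (300,203) and the button at about (315,202). The pink look-alike at about (368,212) and the far-back pack at about (272,135) aren't the ones meant. I'll move over the tester with the fingers shut for a close wrist view.

Emit:
arm_command([
  {"rz": 0.1465, "dz": -0.03, "fingers": 0},
  {"rz": 0.1465, "dz": -0.03, "fingers": 0},
  {"dx": 0.02, "dy": -0.03, "dz": -0.01},
  {"dx": 0.02, "dy": -0.035, "dz": -0.01},
  {"dx": 0.02, "dy": -0.035, "dz": -0.01},
  {"dx": 0.02, "dy": -0.035},
  {"dx": 0.02, "dy": -0.035},
  {"dx": 0.02, "dy": -0.035},
  {"dx": 0.02, "dy": -0.035},
  {"dx": 0.02, "dy": -0.035},
  {"dx": 0.03, "dy": -0.03},
  {"dx": 0.03, "dy": -0.01},
])

```text
invalid input
```

```bash
python3 - <<'E'
from h import *
s=env.observe();print(s["time_s"],s["position"],np.round(s["tool_rot"],4),s["grip_width"])
im=env.get_image("wrist");print(im["eye"])
for q,z in dict(lever_cap=.108,test_button_top=.093,load_tester=0,pack_on_test=.03,meter_face=.09).items():
    for r in env.tip_of(q,im)[:2]: print(q,r["p"],np.round(r["location"],1),at_z(im,r["location"],z).round(4))
cv2.imwrite("pics/w1.png",im["color"])
E
```

```text
0.6 [ 0.15926555 -0.52640268  0.20570629] [[ 9.572e-01  2.896e-01 -0.000e+00]
 [ 2.896e-01 -9.572e-01  1.000e-04]
 [ 0.000e+00 -1.000e-04 -1.000e+00]] 0.0854301758759476
[ 0.23378933 -0.50313115  0.37340632]
```

View pics/w1.png

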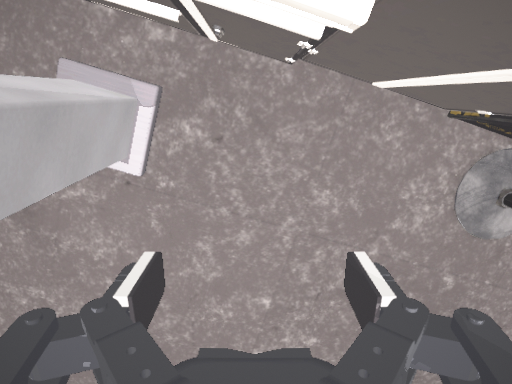

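The move was refused, probably because every row needs all its fields, so this picture only shows the floor. I'll resend it with complete rows.

Emit:
arm_command([
  {"rx": 0, "ry": 0, "rz": 0.1465, "dx": 0, "dy": 0, "dz": -0.03, "fingers": 0},
  {"rx": 0, "ry": 0, "rz": 0.1465, "dx": 0, "dy": 0, "dz": -0.03, "fingers": 0},
  {"rx": 0, "ry": 0, "rz": 0, "dx": 0.02, "dy": -0.03, "dz": -0.01, "fingers": 0},
  {"rx": 0, "ry": 0, "rz": 0, "dx": 0.02, "dy": -0.035, "dz": -0.01, "fingers": 0},
  {"rx": 0, "ry": 0, "rz": 0, "dx": 0.02, "dy": -0.035, "dz": -0.01, "fingers": 0},
  {"rx": 0, "ry": 0, "rz": 0, "dx": 0.02, "dy": -0.035, "dz": 0, "fingers": 0},
  {"rx": 0, "ry": 0, "rz": 0, "dx": 0.02, "dy": -0.035, "dz": 0, "fingers": 0},
  {"rx": 0, "ry": 0, "rz": 0, "dx": 0.02, "dy": -0.035, "dz": 0, "fingers": 0},
  {"rx": 0, "ry": 0, "rz": 0, "dx": 0.02, "dy": -0.035, "dz": 0, "fingers": 0},
  {"rx": 0, "ry": 0, "rz": 0, "dx": 0.02, "dy": -0.035, "dz": 0, "fingers": 0},
  {"rx": 0, "ry": 0, "rz": 0, "dx": 0.03, "dy": -0.03, "dz": 0, "fingers": 0},
  {"rx": 0, "ry": 0, "rz": 0, "dx": 0.03, "dy": -0.01, "dz": 0, "fingers": 0},
])

```text
time_s: 2.1
position: [0.3797, -0.2087, 0.2965]
tool_rot: [[1.0, 0.002, 0.001], [0.002, -1.0, -0.001], [0.001, 0.001, -1.0]]
ft_force: [-0.7, -0.9, -0.5]
grip_width: -0.0002
gripper_force: 0.0
```

```bash
cat > look.py <<'E'
from h import *
import sys
s=env.observe();print(s["time_s"],s["position"],np.round(s["tool_rot"],4),s["grip_width"],s["ft_force"])
im=env.get_image("wrist");print(im["eye"])
for q,z in dict(lever_cap=.108,test_button_top=.093,load_tester=0,pack_on_test=.03).items():
    for r in env.tip_of(q,im)[:2]: print(q,r["p"],np.round(r["location"],1),at_z(im,r["location"],z).round(4))
import pickle;pickle.dump(im,open("im.pkl","wb"))
cv2.imwrite(sys.argv[1],im["color"])
E
python3 look.py pics/w2.png
```

```text
2.1 [ 0.37970995 -0.20867372  0.29652524] [[ 1.0e+00  2.3e-03  1.1e-03]
 [ 2.3e-03 -1.0e+00 -8.0e-04]
 [ 1.1e-03  8.0e-04 -1.0e+00]] -0.0002352322131651557 [-0.69389775 -0.86874057 -0.5094974 ]
[ 0.45735023 -0.2074546   0.46429358]
lever_cap 0.57 [299.7  79.3] [ 0.4751 -0.2566  0.108 ]
test_button_top 0.84 [296.8  79.8] [ 0.4753 -0.2554  0.093 ]
test_button_top 0.58 [229.   58.5] [ 0.4973 -0.18    0.093 ]
load_tester 0.93 [228.1  57.4] [ 0.5087 -0.1719  0.    ]
pack_on_test 0.85 [161.9  53.7] [ 0.5103 -0.089   0.03  ]
pack_on_test 0.66 [454.  111.4] [ 0.4408 -0.4815  0.03  ]
```

View pics/w2.png

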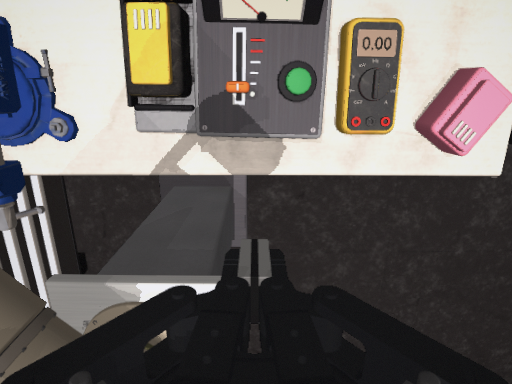

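The wrist view shows the orange cap at about (237,87), the white dot at (252,94), the white ticks at y≈84/73/62 and the red ticks at 51/40. The green button is at (297,80). The networks confuse the lever with the button, so I'll measure both by colour.

```bash
cat > meas.py <<'E'
from h import *
import pickle
im=pickle.load(open("im.pkl","rb"));c=im["color"]
h=cv2.cvtColor(c,cv2.COLOR_BGR2HSV)
def blob(lo,hi,roi,z,name):
    m=np.zeros(h.shape[:2],np.uint8);x0,y0,x1,y1=roi
    m[y0:y1,x0:x1]=cv2.inRange(h,lo,hi)[y0:y1,x0:x1]
    n,l,st,ce=cv2.connectedComponentsWithStats(m)
    for i in range(1,n):
        if st[i,4]>=6: print(name,st[i],ce[i].round(1),at_z(im,ce[i],z).round(4))
E
cat > m1.py <<'E'
from meas import *
blob((5,150,120),(18,255,255),(215,70,262,105),.108,"cap")
blob((45,100,60),(80,255,255),(270,55,325,105),.093,"btn")
blob((0,0,150),(180,60,255),(247,30,270,105),.07,"tick")
blob((0,120,120),(4,255,255),(247,30,270,105),.07,"red");blob((170,120,120),(180,255,255),(247,30,270,105),.07,"red")
for p in[(203,129),(317,131),(239,28),(239,104)]: print(p,at_z(im,p,.07).round(4))
cv2.imwrite("pics/c2.png",cv2.resize(c[20:140,190:340],None,fx=4,fy=4,interpolation=cv2.INTER_CUBIC))
E
python3 m1.py
```

```text
cap [226  81  24  12 228] [237.3  86.3] [ 0.4676 -0.1896  0.108 ]
btn [285  67  27  28 567] [298.   80.6] [ 0.4744 -0.2568  0.093 ]
tick [250  61  11   3  31] [255.   61.9] [ 0.496  -0.2087  0.07  ]
tick [250  72   9   2  18] [254.   72.5] [ 0.4843 -0.2075  0.07  ]
tick [250  82   7   3  18] [252.8  83.1] [ 0.4724 -0.2062  0.07  ]
tick [250  91   5   6  21] [252.   93.6] [ 0.4603 -0.2051  0.07  ]
red [250  39  15   3  31] [257.6  39.6] [ 0.5203 -0.2115  0.07  ]
red [251  50  11   3  33] [256.  51.] [ 0.508  -0.2098  0.07  ]
(203, 129) [ 0.4182 -0.1446  0.07  ]
(317, 131) [ 0.4162 -0.2859  0.07  ]
(239, 28) [ 0.5325 -0.1903  0.07  ]
(239, 104) [ 0.4482 -0.1895  0.07  ]
```

View pics/c2.png

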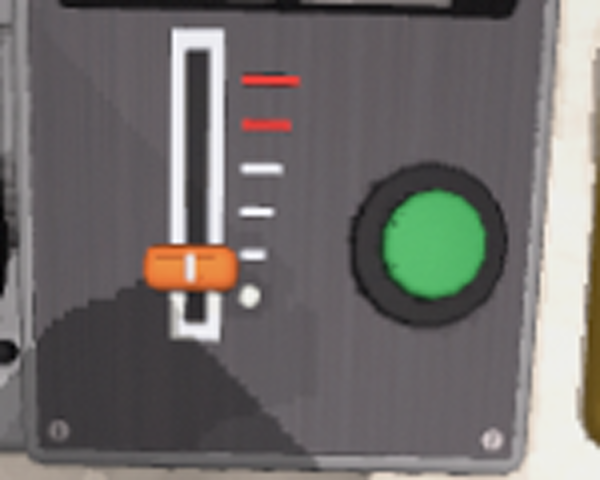

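The lever is between zero and click one: cap x≈0.4676, dot 0.4603, ticks 0.4724/0.4843/0.4960, which fits the 12 mm pitch. I'll lower the shut fingertips behind the near side of the cap at y≈-0.190.

Emit:
arm_command([
  {"rx": 0, "ry": 0, "rz": 0.014, "dx": 0.026, "dy": -0.01, "dz": 0, "fingers": 0},
  {"rx": 0, "ry": 0, "rz": 0, "dx": 0.027, "dy": -0.01, "dz": 0.02, "fingers": 0},
  {"rx": 0, "ry": 0, "rz": 0, "dx": 0, "dy": 0, "dz": 0.04, "fingers": 0},
  {"rx": 0, "ry": 0, "rz": 0, "dx": 0, "dy": 0, "dz": 0.04, "fingers": 0},
  {"rx": 0, "ry": 0, "rz": 0, "dx": 0, "dy": 0, "dz": 0.04, "fingers": 0},
  {"rx": 0, "ry": 0, "rz": 0, "dx": 0, "dy": 0, "dz": 0.03, "fingers": 0},
  {"rx": 0, "ry": 0, "rz": 0, "dx": 0, "dy": 0, "dz": 0.02, "fingers": 0},
  {"rx": 0, "ry": 0, "rz": 0, "dx": 0, "dy": 0, "dz": 0.01, "fingers": 0},
  {"rx": 0, "ry": 0, "rz": 0, "dx": 0, "dy": 0, "dz": 0.004, "fingers": 0},
  {"rx": 0, "ry": 0, "rz": 0, "dx": 0, "dy": 0, "dz": 0, "fingers": 0},
])

```text
time_s: 3.35
position: [0.4321, -0.1921, 0.0921]
tool_rot: [[1.0, -0.014, 0.0], [-0.014, -1.0, -0.0], [0.0, 0.0, -1.0]]
ft_force: [-0.0, 0.3, 0.7]
grip_width: 0.0
gripper_force: 0.0
```

```bash
python3 look.py pics/w3.png
```

```text
3.35 [ 0.43210397 -0.19212772  0.09211044] [[ 9.999e-01 -1.390e-02  4.000e-04]
 [-1.390e-02 -9.999e-01 -4.000e-04]
 [ 4.000e-04  4.000e-04 -1.000e+00]] 2.2944943528567945e-05 [-0.03831269  0.25618564  0.66096614]
[ 0.50985271 -0.19221759  0.2598504 ]
lever_cap 0.89 [251.5 177.8] [ 0.4707 -0.1904  0.108 ]
test_button_top 0.6 [375.2 161.3] [ 0.4753 -0.2576  0.093 ]
load_tester 0.84 [224.3 102.2] [ 0.5054 -0.1685  0.    ]
pack_on_test 0.8 [107.   98.2] [ 0.5104 -0.0879  0.03  ]
```

View pics/w3.png

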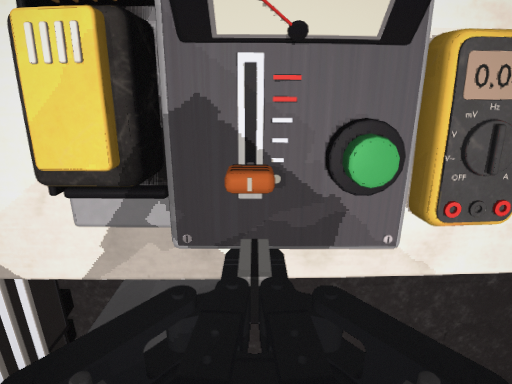

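Clear approach: the fingertip is at about (255,240), with the cap straight ahead at (250,178). I'll advance gently until it touches.

Emit:
arm_command([
  {"rx": 0, "ry": 0, "rz": 0, "dx": 0.004, "dy": 0, "dz": 0.001, "fingers": 0},
  {"rx": 0, "ry": 0, "rz": 0, "dx": 0.004, "dy": 0, "dz": 0.001, "fingers": 0},
  {"rx": 0, "ry": 0, "rz": 0, "dx": 0.004, "dy": 0, "dz": 0, "fingers": 0},
  {"rx": 0, "ry": 0, "rz": 0, "dx": 0.002, "dy": 0, "dz": 0, "fingers": 0},
  {"rx": 0, "ry": 0, "rz": 0, "dx": 0, "dy": 0, "dz": 0, "fingers": 0},
])

```text
time_s: 4.1
position: [0.4465, -0.1917, 0.0897]
tool_rot: [[1.0, -0.013, 0.0], [-0.013, -1.0, -0.0], [0.0, 0.0, -1.0]]
ft_force: [-0.4, -0.8, 0.4]
grip_width: 0.0
gripper_force: 0.0
```

```bash
cat > m2.py <<'E'
from meas import *
import env_dummy if False else None
E
cat > m2.py <<'E'
from h import *
import pickle
im=env.get_image("wrist");pickle.dump(im,open("im.pkl","wb"))
from meas import *
s=env.observe();print(s["time_s"],s["position"].round(4) if hasattr(s["position"],'round') else s["position"],np.round(s["ft_force"],2))
# cap top face: bright orange; far edge/near edge of the top along its centre columns
a,b=proj(im,(.45,-.19,.108)),proj(im,(.53,-.19,.108))
m=cv2.inRange(h,(3,120,60),(20,255,255));u=proj(im,(.48,-.19,.108))[0]
m[:,:int(u-35)]=0;m[:,int(u+35):]=0;m[:int(b[1])]=0;m[int(a[1])+30:]=0
ys,xs=np.nonzero(m);print("orange rows",ys.min(),ys.max(),"cols",xs.min(),xs.max())
for y in(ys.min(),ys.max()): print(y,"x at .108/.084:",at_z(im,(xs.mean(),y),.108)[0].round(4),at_z(im,(xs.mean(),y),.084)[0].round(4))
for x,n in((.4603,"dot"),(.4724,1),(.4843,2),(.496,3)): print(n,proj(im,(x,-.207,.07)).round(1))
print("tip",proj(im,np.array(s["position"])+[.011,0,0]).round(1))
E
python3 m2.py
```

```text
4.15 [ 0.4462 -0.1917  0.0896] [ 0.17 -0.1   0.33]
orange rows 190 220 cols 226 275
190 x at .108/.084: 0.4795 0.4723
220 x at .108/.084: 0.4635 0.4537
dot [279.5 201.5]
1 [279.7 183. ]
2 [279.9 164.1]
3 [280.2 144.8]
tip [255.3 218. ]
```

Emit:
arm_command([
  {"rx": 0, "ry": 0, "rz": 0, "dx": 0.001, "dy": 0, "dz": 0, "fingers": 0},
  {"rx": 0, "ry": 0, "rz": 0, "dx": 0.001, "dy": 0, "dz": 0, "fingers": 0},
  {"rx": 0, "ry": 0, "rz": 0, "dx": 0.001, "dy": 0, "dz": 0, "fingers": 0},
  {"rx": 0, "ry": 0, "rz": 0, "dx": 0.001, "dy": 0, "dz": 0, "fingers": 0},
  {"rx": 0, "ry": 0, "rz": 0, "dx": 0, "dy": 0, "dz": 0, "fingers": 0},
])

```text
time_s: 4.65
position: [0.4502, -0.1918, 0.0897]
tool_rot: [[1.0, -0.013, 0.0], [-0.013, -1.0, -0.0], [0.0, 0.0, -1.0]]
ft_force: [-0.5, -0.3, 0.5]
grip_width: -0.0002
gripper_force: 0.0
```

```bash
python3 m2.py
```

```text
4.7 [ 0.4502 -0.1918  0.0897] [-0.03  0.3  -0.53]
orange rows 196 227 cols 226 275
196 x at .108/.084: 0.4801 0.4724
227 x at .108/.084: 0.4633 0.4529
dot [279.2 207.1]
1 [279.5 188.8]
2 [279.7 170.2]
3 [279.9 151.1]
tip [255.4 217.7]
```

Emit:
arm_command([
  {"rx": 0, "ry": 0, "rz": 0, "dx": 0.001, "dy": 0, "dz": 0, "fingers": 0},
  {"rx": 0, "ry": 0, "rz": 0, "dx": 0.001, "dy": 0, "dz": 0, "fingers": 0},
  {"rx": 0, "ry": 0, "rz": 0, "dx": 0.001, "dy": 0, "dz": 0, "fingers": 0},
  {"rx": 0, "ry": 0, "rz": 0, "dx": 0, "dy": 0, "dz": 0, "fingers": 0},
])

```text
time_s: 5.1
position: [0.4533, -0.1919, 0.0897]
tool_rot: [[1.0, -0.013, 0.0], [-0.013, -1.0, -0.0], [0.0, 0.0, -1.0]]
ft_force: [0.3, -0.2, 0.0]
grip_width: 0.0
gripper_force: 0.0
```

```bash
python3 m2.py
```

```text
5.15 [ 0.4532 -0.1919  0.0897] [-0.52  0.25  0.76]
orange rows 202 232 cols 226 275
202 x at .108/.084: 0.48 0.4718
232 x at .108/.084: 0.4636 0.4527
dot [279.1 211.6]
1 [279.4 193.5]
2 [279.6 175. ]
3 [279.8 156.1]
tip [255.4 217.7]
```

Emit:
arm_command([
  {"rx": 0, "ry": 0, "rz": 0, "dx": 0.001, "dy": 0, "dz": 0, "fingers": 0},
  {"rx": 0, "ry": 0, "rz": 0, "dx": 0.001, "dy": 0, "dz": 0, "fingers": 0},
  {"rx": 0, "ry": 0, "rz": 0, "dx": 0.001, "dy": 0, "dz": 0, "fingers": 0},
  {"rx": 0, "ry": 0, "rz": 0, "dx": 0, "dy": 0, "dz": 0, "fingers": 0},
])

```text
time_s: 5.55
position: [0.4563, -0.1919, 0.0897]
tool_rot: [[1.0, -0.013, 0.0], [-0.013, -1.0, -0.0], [0.0, 0.0, -1.0]]
ft_force: [-0.1, -0.2, 0.3]
grip_width: -0.0001
gripper_force: 0.0
```

```bash
python3 m2.py; python3 - <<'E'
import cv2,pickle
c=pickle.load(open("im.pkl","rb"))["color"]
cv2.imwrite("pics/c4.png",cv2.resize(c[110:310,180:340],None,fx=3,fy=3))
E
```

```text
5.6 [ 0.4562 -0.1919  0.0897] [-0.15  0.64  0.29]
orange rows 206 237 cols 226 275
206 x at .108/.084: 0.4809 0.4723
237 x at .108/.084: 0.4637 0.4524
dot [279. 216.]
1 [279.2 198. ]
2 [279.5 179.7]
3 [279.7 161. ]
tip [255.4 217.7]
```

View pics/c4.png

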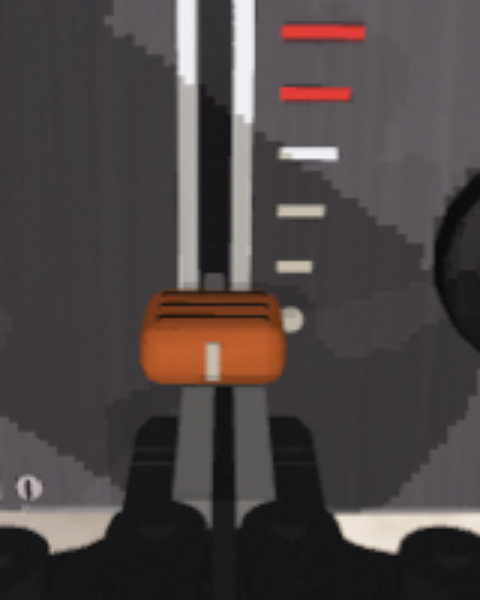

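The finger is now just behind the cap, with the blade's far edge between the dot and tick one. I'll keep creeping forward.

Emit:
arm_command([
  {"rx": 0, "ry": 0, "rz": 0, "dx": 0.001, "dy": 0, "dz": 0, "fingers": 0},
  {"rx": 0, "ry": 0, "rz": 0, "dx": 0.001, "dy": 0, "dz": 0, "fingers": 0},
  {"rx": 0, "ry": 0, "rz": 0, "dx": 0, "dy": 0, "dz": 0, "fingers": 0},
])

```text
time_s: 5.9
position: [0.4583, -0.1919, 0.0897]
tool_rot: [[1.0, -0.013, 0.0], [-0.013, -1.0, -0.0], [0.0, 0.0, -1.0]]
ft_force: [0.6, 1.1, -0.3]
grip_width: 0.0003
gripper_force: 0.0
```

```bash
python3 m2.py | head -4
```

```text
5.95 [ 0.4582 -0.1919  0.0897] [-0.1   0.38 -0.16]
orange rows 210 240 cols 227 275
210 x at .108/.084: 0.4807 0.4718
240 x at .108/.084: 0.464 0.4524
```

Emit:
arm_command([
  {"rx": 0, "ry": 0, "rz": 0, "dx": 0.001, "dy": 0, "dz": 0, "fingers": 0},
  {"rx": 0, "ry": 0, "rz": 0, "dx": 0.001, "dy": 0, "dz": 0, "fingers": 0},
  {"rx": 0, "ry": 0, "rz": 0, "dx": 0, "dy": 0, "dz": 0, "fingers": 0},
])

```text
time_s: 6.25
position: [0.4603, -0.192, 0.0897]
tool_rot: [[1.0, -0.013, 0.0], [-0.013, -1.0, -0.0], [0.0, 0.0, -1.0]]
ft_force: [-1.2, -0.1, 0.1]
grip_width: -0.0002
gripper_force: 0.0
```

```bash
python3 m2.py | head -4
```

```text
6.3 [ 0.4602 -0.1919  0.0897] [ 0.41 -0.27  0.44]
orange rows 213 244 cols 227 275
213 x at .108/.084: 0.4811 0.4719
244 x at .108/.084: 0.4637 0.4517
```

Emit:
arm_command([
  {"rx": 0, "ry": 0, "rz": 0, "dx": 0.001, "dy": 0, "dz": 0, "fingers": 0},
  {"rx": 0, "ry": 0, "rz": 0, "dx": 0.001, "dy": 0, "dz": 0, "fingers": 0},
  {"rx": 0, "ry": 0, "rz": 0, "dx": 0, "dy": 0, "dz": 0, "fingers": 0},
])

```text
time_s: 6.6
position: [0.4623, -0.192, 0.0897]
tool_rot: [[1.0, -0.013, 0.0], [-0.013, -1.0, -0.0], [0.0, 0.0, -1.0]]
ft_force: [0.4, 0.3, -0.0]
grip_width: -0.0001
gripper_force: 0.0
```

```bash
python3 m2.py | head -4;  python3 - <<'E'
from h import *
im=env.get_image("side");c=im["color"];cv2.imwrite("pics/s5.png",cv2.resize(c[110:230,230:390],None,fx=5,fy=5,interpolation=cv2.INTER_CUBIC))
E
```

```text
6.65 [ 0.4622 -0.192   0.0897] [ 0.29  0.12 -0.2 ]
orange rows 216 247 cols 227 274
216 x at .108/.084: 0.4815 0.472
247 x at .108/.084: 0.4639 0.4517
```

View pics/s5.png

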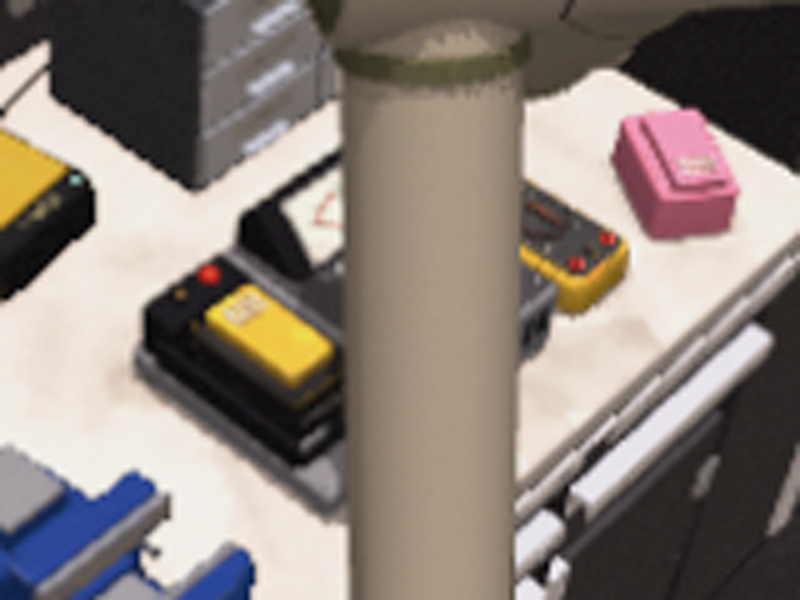

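The arm hides the lever in the side view, so I'll go by the wrist view. The cap hasn't moved yet and contact must be close.

Emit:
arm_command([
  {"rx": 0, "ry": 0, "rz": 0, "dx": 0.001, "dy": 0, "dz": 0, "fingers": 0},
  {"rx": 0, "ry": 0, "rz": 0, "dx": 0.001, "dy": 0, "dz": 0, "fingers": 0},
  {"rx": 0, "ry": 0, "rz": 0, "dx": 0, "dy": 0, "dz": 0, "fingers": 0},
])

```text
time_s: 7.0
position: [0.4643, -0.192, 0.0897]
tool_rot: [[1.0, -0.013, 0.0], [-0.013, -1.0, -0.0], [0.0, 0.0, -1.0]]
ft_force: [-0.6, 0.9, -0.3]
grip_width: -0.0003
gripper_force: 0.0
```

```bash
python3 m2.py | head -4; python3 - <<'E'
from h import *
im=env.get_image("wrist")
for r in (216,240): print(at_z(im,(255,r),.0897).round(4))
E
```

```text
7.05 [ 0.4642 -0.192   0.0897] [0.16 0.37 0.26]
orange rows 219 248 cols 227 274
219 x at .108/.084: 0.4818 0.4721
248 x at .108/.084: 0.4653 0.453
[ 0.4762 -0.1918  0.0897]
[ 0.4611 -0.1916  0.0897]
```

Emit:
arm_command([
  {"rx": 0, "ry": 0, "rz": 0, "dx": 0.001, "dy": 0, "dz": 0, "fingers": 0},
  {"rx": 0, "ry": 0, "rz": 0, "dx": 0.001, "dy": 0, "dz": 0, "fingers": 0},
  {"rx": 0, "ry": 0, "rz": 0, "dx": 0, "dy": 0, "dz": 0, "fingers": 0},
])

```text
time_s: 7.4
position: [0.4663, -0.192, 0.0897]
tool_rot: [[1.0, -0.013, 0.0], [-0.013, -1.0, -0.0], [0.0, 0.0, -1.0]]
ft_force: [-0.2, -0.2, -0.0]
grip_width: -0.0001
gripper_force: 0.0
```

```bash
python3 m2.py | head -4
```

```text
7.45 [ 0.4662 -0.192   0.0897] [-0.16 -0.5  -0.27]
orange rows 223 249 cols 227 274
223 x at .108/.084: 0.4816 0.4716
249 x at .108/.084: 0.4668 0.4543
```

Emit:
arm_command([
  {"rx": 0, "ry": 0, "rz": 0, "dx": 0.001, "dy": 0, "dz": 0, "fingers": 0},
  {"rx": 0, "ry": 0, "rz": 0, "dx": 0.001, "dy": 0, "dz": 0, "fingers": 0},
  {"rx": 0, "ry": 0, "rz": 0, "dx": 0, "dy": 0, "dz": 0, "fingers": 0},
])

```text
time_s: 7.75
position: [0.4683, -0.1921, 0.0897]
tool_rot: [[1.0, -0.013, 0.0], [-0.013, -1.0, -0.0], [0.0, 0.0, -1.0]]
ft_force: [-0.3, 0.3, 0.4]
grip_width: 0.0001
gripper_force: 0.0
```

```bash
python3 m2.py | head -4; python3 - <<'E'
import cv2,pickle
c=pickle.load(open("im.pkl","rb"))["color"]
cv2.imwrite("pics/c6.png",cv2.resize(c[110:310,180:340],None,fx=3,fy=3))
E
```

```text
7.8 [ 0.4682 -0.1921  0.0897] [ 0.26 -0.51 -0.76]
orange rows 226 250 cols 227 274
226 x at .108/.084: 0.4819 0.4716
250 x at .108/.084: 0.4682 0.4557
```

View pics/c6.png

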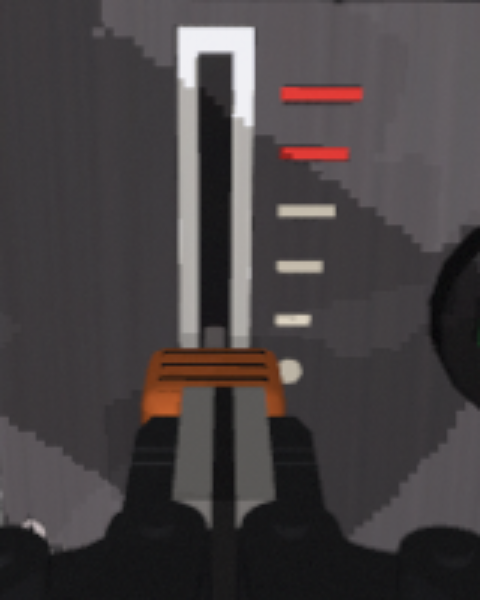

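Something's off: the fingertip overlaps the cap in the picture and there's no contact force, so it must be passing above the cap. I'll check the heights numerically before moving on.

```bash
python3 - <<'E'
from h import *
im=env.get_image("wrist");c=im["color"];h=cv2.cvtColor(c,cv2.COLOR_BGR2HSV)
s=env.observe()
print(np.round(im["camera_matrix"],1),im["k1"],im["eye"],np.round(im["orientation"],3),s["q"],s["position"])
m=cv2.inRange(h,(45,100,60),(80,255,255));n,l,st,ce=cv2.connectedComponentsWithStats(m);i=1+st[1:,4].argmax();print("btn",st[i],ce[i])
m=cv2.inRange(h,(0,0,140),(180,90,255));m[:, :268]=0;m[:,295:]=0;m[:160]=0;m[260:]=0
n,l,st,ce=cv2.connectedComponentsWithStats(m)
for i in range(1,n):
  if st[i,4]>8: print("w",st[i],ce[i].round(1),at_z(im,ce[i],.07).round(4))
m=cv2.inRange(h,(0,120,100),(4,255,255))|cv2.inRange(h,(170,120,100),(180,255,255));m[:, :262]=0;m[:,310:]=0
n,l,st,ce=cv2.connectedComponentsWithStats(m)
for i in range(1,n):
  if st[i,4]>8: print("r",st[i],ce[i].round(1),at_z(im,ce[i],.07).round(4))
for x in(-.015,.015): print("btn edge",proj(im,(.4744,-.2568+x,.093)))
E
```

```text
[[314.2   0.  254.1]
 [  0.  314.2 194.6]
 [  0.    0.    1. ]] -0.049072558855883276 [ 0.54601383 -0.19214729  0.25739929] [[-0.012  0.953  0.301]
 [-1.    -0.012 -0.004]
 [-0.    -0.301  0.954]] [-3.57327605e+01  2.44166651e+01  9.15809281e+01 -8.72913099e-05
  6.40054931e+01  5.50220174e+01] [ 0.46813155 -0.19204412  0.0897186 ]
btn [ 341  196   53   53 2091] [367.2601626  221.72596844]
w [273 178  19   4  75] [281.9 179.5] [ 0.4963 -0.2086  0.07  ]
w [272 197  15   3  45] [279. 198.] [ 0.4844 -0.207   0.07  ]
w [272 215  12   3  36] [277.5 216. ] [ 0.4723 -0.2062  0.07  ]
w [273 230   8   8  46] [276.2 233.1] [ 0.4603 -0.2055  0.07  ]
r [262  49  48  15 143] [285.4  53.6] [ 0.5684 -0.2097  0.07  ]
r [262  75  30  23  96] [275.9  86.2] [ 0.5511 -0.2046  0.07  ]
r [273 139  28   5 134] [286.9 141. ] [ 0.52   -0.2113  0.07  ]
r [273 159  23   4  92] [284.  160.5] [ 0.5082 -0.2098  0.07  ]
btn edge [394.77941773 225.677082  ]
btn edge [342.87890759 226.47006304]
```

The camera calibration agrees with the deck: dot and ticks match to about 0.3 mm. So the real fingertips end about 20 mm above the reported TCP and have been passing over the cap. I'll back off and feel for the deck in front of the cap to calibrate the tip height.

Emit:
arm_command([
  {"rx": 0, "ry": 0, "rz": 0, "dx": -0.012, "dy": 0, "dz": 0, "fingers": 0},
  {"rx": 0, "ry": 0, "rz": 0, "dx": -0.014, "dy": 0, "dz": 0, "fingers": 0},
  {"rx": 0, "ry": 0, "rz": 0, "dx": -0.006, "dy": 0, "dz": 0, "fingers": 0},
  {"rx": 0, "ry": 0, "rz": 0, "dx": 0, "dy": 0, "dz": 0.004, "fingers": 0},
  {"rx": 0, "ry": 0, "rz": 0, "dx": 0, "dy": 0, "dz": 0.004, "fingers": 0},
  {"rx": 0, "ry": 0, "rz": 0, "dx": 0, "dy": 0, "dz": 0.002, "fingers": 0},
  {"rx": 0, "ry": 0, "rz": 0, "dx": 0, "dy": 0, "dz": 0.002, "fingers": 0},
  {"rx": 0, "ry": 0, "rz": 0, "dx": 0, "dy": 0, "dz": 0.002, "fingers": 0},
  {"rx": 0, "ry": 0, "rz": 0, "dx": 0, "dy": 0, "dz": 0, "fingers": 0},
])

```text
time_s: 8.75
position: [0.4361, -0.1915, 0.0754]
tool_rot: [[1.0, -0.013, -0.0], [-0.013, -1.0, 0.0], [-0.0, -0.0, -1.0]]
ft_force: [-0.6, 0.3, -0.1]
grip_width: 0.0002
gripper_force: 0.0
```

```bash
python3 m2.py
```

```text
8.8 [ 0.4362 -0.1916  0.0756] [-0.39 -0.65 -1.7 ]
orange rows 179 211 cols 223 278
179 x at .108/.084: 0.4786 0.4723
211 x at .108/.084: 0.4634 0.4544
dot [282.  192.6]
1 [282.3 172.1]
2 [282.5 151.2]
3 [282.8 129.8]
tip [255.5 217.6]
```

Emit:
arm_command([
  {"rx": 0, "ry": 0, "rz": 0, "dx": 0, "dy": 0, "dz": 0.002, "fingers": 0},
  {"rx": 0, "ry": 0, "rz": 0, "dx": 0, "dy": 0, "dz": 0.002, "fingers": 0},
  {"rx": 0, "ry": 0, "rz": 0, "dx": 0, "dy": 0, "dz": 0.002, "fingers": 0},
  {"rx": 0, "ry": 0, "rz": 0, "dx": 0, "dy": 0, "dz": 0, "fingers": 0},
])

```text
time_s: 9.2
position: [0.436, -0.1915, 0.0695]
tool_rot: [[1.0, -0.013, -0.0], [-0.013, -1.0, 0.0], [-0.0, -0.0, -1.0]]
ft_force: [-0.4, -0.1, 0.6]
grip_width: -0.0
gripper_force: 0.0
```

```bash
python3 m2.py|head -1;python3 - <<'E'
import cv2,pickle
c=pickle.load(open("im.pkl","rb"))["color"]
cv2.imwrite("pics/c7.png",cv2.resize(c[130:330,160:360],None,fx=3,fy=3))
E
```

```text
9.25 [ 0.4361 -0.1916  0.0696] [-0.5  -0.74 -0.17]
```

View pics/c7.png

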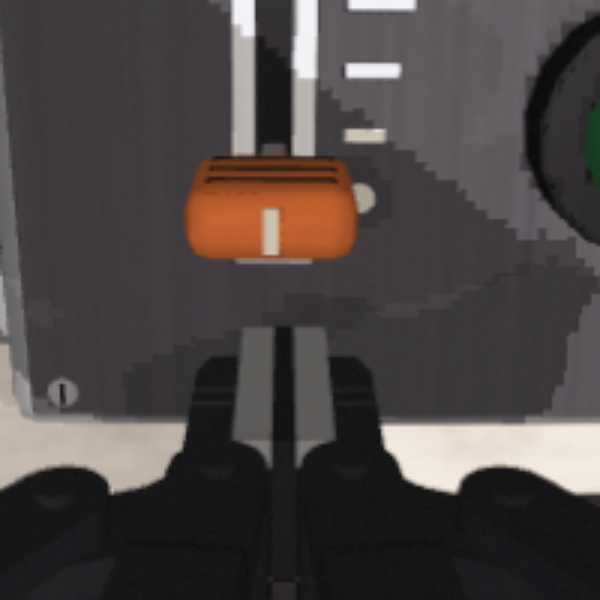

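The TCP reads 0.0695, below the deck surface, and nothing touches. That confirms the tips are about 19–27 mm higher than reported. I'll go 4 mm lower and advance on the cap again, using force and colour measurements.

Emit:
arm_command([
  {"rx": 0, "ry": 0, "rz": 0, "dx": 0.002, "dy": 0, "dz": 0.002, "fingers": 0},
  {"rx": 0, "ry": 0, "rz": 0, "dx": 0.004, "dy": 0, "dz": 0.002, "fingers": 0},
  {"rx": 0, "ry": 0, "rz": 0, "dx": 0.004, "dy": 0, "dz": 0, "fingers": 0},
  {"rx": 0, "ry": 0, "rz": 0, "dx": 0.002, "dy": 0, "dz": 0, "fingers": 0},
  {"rx": 0, "ry": 0, "rz": 0, "dx": 0.001, "dy": 0, "dz": 0, "fingers": 0},
  {"rx": 0, "ry": 0, "rz": 0, "dx": 0, "dy": 0, "dz": 0, "fingers": 0},
])

```text
time_s: 9.85
position: [0.4493, -0.1918, 0.0657]
tool_rot: [[1.0, -0.013, 0.0], [-0.013, -1.0, -0.0], [0.0, 0.0, -1.0]]
ft_force: [0.4, -0.1, -0.6]
grip_width: -0.0002
gripper_force: 0.0
```

```bash
python3 m2.py|head -4
```

```text
9.9 [ 0.4492 -0.1918  0.0657] [-0.61 -0.15 -0.47]
orange rows 209 246 cols 222 279
209 x at .108/.084: 0.4811 0.4723
246 x at .108/.084: 0.4637 0.4515
```

Emit:
arm_command([
  {"rx": 0, "ry": 0, "rz": 0, "dx": 0.001, "dy": 0, "dz": 0, "fingers": 0},
  {"rx": 0, "ry": 0, "rz": 0, "dx": 0.001, "dy": 0, "dz": 0, "fingers": 0},
  {"rx": 0, "ry": 0, "rz": 0, "dx": 0, "dy": 0, "dz": 0, "fingers": 0},
])

```text
time_s: 10.2
position: [0.4512, -0.1919, 0.0658]
tool_rot: [[1.0, -0.013, 0.0], [-0.013, -1.0, -0.0], [0.0, 0.0, -1.0]]
ft_force: [0.4, 1.0, 0.5]
grip_width: -0.0002
gripper_force: 0.0
```

```bash
python3 m2.py|head -4
```

```text
10.25 [ 0.4512 -0.1918  0.0658] [-0.18  0.41 -0.24]
orange rows 203 240 cols 221 278
203 x at .108/.084: 0.4857 0.4774
240 x at .108/.084: 0.4685 0.457
```

It made contact at last. The cap jumped 5 mm into click one, which puts the finger front at TCP+11 mm. The next snap is due near TCP x≈0.461 and the third near 0.473.

Emit:
arm_command([
  {"rx": 0, "ry": 0, "rz": 0, "dx": 0.001, "dy": 0, "dz": 0, "fingers": 0},
  {"rx": 0, "ry": 0, "rz": 0, "dx": 0.001, "dy": 0, "dz": 0, "fingers": 0},
  {"rx": 0, "ry": 0, "rz": 0, "dx": 0.001, "dy": 0, "dz": 0, "fingers": 0},
  {"rx": 0, "ry": 0, "rz": 0, "dx": 0.001, "dy": 0, "dz": 0, "fingers": 0},
  {"rx": 0, "ry": 0, "rz": 0, "dx": 0.001, "dy": 0, "dz": 0, "fingers": 0},
  {"rx": 0, "ry": 0, "rz": 0, "dx": 0.001, "dy": 0, "dz": 0, "fingers": 0},
  {"rx": 0, "ry": 0, "rz": 0, "dx": 0, "dy": 0, "dz": 0, "fingers": 0},
])

```text
time_s: 10.95
position: [0.4564, -0.1919, 0.0657]
tool_rot: [[1.0, -0.013, -0.002], [-0.013, -1.0, 0.0], [-0.002, -0.0, -1.0]]
ft_force: [-4.8, -0.6, 1.8]
grip_width: -0.0001
gripper_force: 2.0
```

```bash
python3 m2.py|head -4
```

```text
11.0 [ 0.4566 -0.1919  0.0657] [-4.59 -0.8   3.2 ]
orange rows 210 247 cols 222 278
210 x at .108/.084: 0.4879 0.4789
247 x at .108/.084: 0.4704 0.4581
```

Emit:
arm_command([
  {"rx": 0, "ry": 0, "rz": 0, "dx": 0.001, "dy": 0, "dz": 0, "fingers": 0},
  {"rx": 0, "ry": 0, "rz": 0, "dx": 0.001, "dy": 0, "dz": 0, "fingers": 0},
  {"rx": 0, "ry": 0, "rz": 0, "dx": 0, "dy": 0, "dz": 0, "fingers": 0},
])

```text
time_s: 11.3
position: [0.4595, -0.192, 0.0657]
tool_rot: [[1.0, -0.013, 0.001], [-0.013, -1.0, -0.0], [0.001, 0.0, -1.0]]
ft_force: [0.1, 0.2, 0.6]
grip_width: 0.0001
gripper_force: 0.2
```

```bash
python3 m2.py|head -4
```

```text
11.35 [ 0.4596 -0.192   0.0657] [ 0.3   0.07 -0.15]
orange rows 210 247 cols 222 279
210 x at .108/.084: 0.4908 0.4819
247 x at .108/.084: 0.4733 0.4611
```

Emit:
arm_command([
  {"rx": 0, "ry": 0, "rz": 0, "dx": 0.001, "dy": 0, "dz": 0, "fingers": 0},
  {"rx": 0, "ry": 0, "rz": 0, "dx": 0.001, "dy": 0, "dz": 0, "fingers": 0},
  {"rx": 0, "ry": 0, "rz": 0, "dx": 0, "dy": 0, "dz": 0, "fingers": 0},
])

```text
time_s: 11.65
position: [0.4615, -0.192, 0.0657]
tool_rot: [[1.0, -0.013, 0.001], [-0.013, -1.0, -0.0], [0.001, 0.0, -1.0]]
ft_force: [0.7, 0.3, 0.9]
grip_width: -0.0004
gripper_force: 0.0
```

```bash
python3 m2.py|head -4
```

```text
11.7 [ 0.4615 -0.192   0.0657] [-0.6   0.13  0.18]
orange rows 209 246 cols 222 279
209 x at .108/.084: 0.4933 0.4845
246 x at .108/.084: 0.4759 0.4638
```

Emit:
arm_command([
  {"rx": 0, "ry": 0, "rz": 0, "dx": 0.001, "dy": 0, "dz": 0, "fingers": 0},
  {"rx": 0, "ry": 0, "rz": 0, "dx": 0.001, "dy": 0, "dz": 0, "fingers": 0},
  {"rx": 0, "ry": 0, "rz": 0, "dx": 0, "dy": 0, "dz": 0, "fingers": 0},
])

```text
time_s: 12.0
position: [0.4633, -0.192, 0.0657]
tool_rot: [[1.0, -0.013, 0.0], [-0.013, -1.0, -0.0], [0.0, 0.0, -1.0]]
ft_force: [-1.0, -0.5, -0.2]
grip_width: 0.0
gripper_force: 0.0
```

```bash
python3 m2.py|head -4
```

```text
12.05 [ 0.4633 -0.192   0.0657] [ 0.21 -0.05  0.47]
orange rows 204 240 cols 221 279
204 x at .108/.084: 0.4974 0.489
240 x at .108/.084: 0.4806 0.469
```

It's in click two (+11.6 mm). Now the same again for the third.

Emit:
arm_command([
  {"rx": 0, "ry": 0, "rz": 0, "dx": 0.001, "dy": 0, "dz": 0, "fingers": 0},
  {"rx": 0, "ry": 0, "rz": 0, "dx": 0.001, "dy": 0, "dz": 0, "fingers": 0},
  {"rx": 0, "ry": 0, "rz": 0, "dx": 0.001, "dy": 0, "dz": 0, "fingers": 0},
  {"rx": 0, "ry": 0, "rz": 0, "dx": 0.001, "dy": 0, "dz": 0, "fingers": 0},
  {"rx": 0, "ry": 0, "rz": 0, "dx": 0.001, "dy": 0, "dz": 0, "fingers": 0},
  {"rx": 0, "ry": 0, "rz": 0, "dx": 0.001, "dy": 0, "dz": 0, "fingers": 0},
  {"rx": 0, "ry": 0, "rz": 0, "dx": 0.001, "dy": 0, "dz": 0, "fingers": 0},
  {"rx": 0, "ry": 0, "rz": 0, "dx": 0.001, "dy": 0, "dz": 0, "fingers": 0},
  {"rx": 0, "ry": 0, "rz": 0, "dx": 0.001, "dy": 0, "dz": 0, "fingers": 0},
  {"rx": 0, "ry": 0, "rz": 0, "dx": 0.001, "dy": 0, "dz": 0, "fingers": 0},
  {"rx": 0, "ry": 0, "rz": 0, "dx": 0, "dy": 0, "dz": 0, "fingers": 0},
])

```text
time_s: 13.15
position: [0.4736, -0.1921, 0.0657]
tool_rot: [[1.0, -0.013, 0.001], [-0.013, -1.0, -0.0], [0.001, 0.0, -1.0]]
ft_force: [0.5, -0.3, 0.6]
grip_width: 0.0
gripper_force: 0.0
```

```bash
python3 m2.py|head -4
```

```text
13.2 [ 0.4736 -0.1921  0.0657] [0.03 0.89 0.51]
orange rows 209 246 cols 222 279
209 x at .108/.084: 0.5054 0.4966
246 x at .108/.084: 0.488 0.4759
```

Emit:
arm_command([
  {"rx": 0, "ry": 0, "rz": 0, "dx": 0.001, "dy": 0, "dz": 0, "fingers": 0},
  {"rx": 0, "ry": 0, "rz": 0, "dx": 0.0005, "dy": 0, "dz": 0, "fingers": 0},
  {"rx": 0, "ry": 0, "rz": 0, "dx": 0, "dy": 0, "dz": 0, "fingers": 0},
])

```text
time_s: 13.5
position: [0.4748, -0.1921, 0.0657]
tool_rot: [[1.0, -0.013, 0.0], [-0.013, -1.0, 0.0], [0.0, -0.0, -1.0]]
ft_force: [-0.4, 0.2, 0.6]
grip_width: -0.0001
gripper_force: 0.0
```

```bash
python3 m2.py|head -4
```

```text
13.55 [ 0.4747 -0.1921  0.0657] [ 0.21 -0.85  0.51]
orange rows 203 239 cols 222 279
203 x at .108/.084: 0.5093 0.501
239 x at .108/.084: 0.4926 0.4811
```

The third click is reached (+23.6 mm from click one). I'll back the finger off, rise, and check the lever from above on the way to the button.

Emit:
arm_command([
  {"rx": 0, "ry": 0, "rz": 0, "dx": -0.007, "dy": 0, "dz": 0, "fingers": 0},
  {"rx": 0, "ry": 0, "rz": 0, "dx": -0.01, "dy": 0, "dz": 0, "fingers": 0},
  {"rx": 0, "ry": 0, "rz": 0, "dx": 0, "dy": 0, "dz": -0.015, "fingers": 0},
  {"rx": 0, "ry": 0, "rz": 0, "dx": 0, "dy": 0, "dz": -0.03, "fingers": 0},
  {"rx": 0, "ry": 0, "rz": 0, "dx": 0, "dy": 0, "dz": -0.03, "fingers": 0},
  {"rx": 0, "ry": 0, "rz": 0, "dx": 0, "dy": 0.03, "dz": 0, "fingers": 0},
  {"rx": 0, "ry": 0, "rz": 0, "dx": 0.009, "dy": 0.025, "dz": 0, "fingers": 0},
  {"rx": 0, "ry": 0, "rz": 0, "dx": 0.009, "dy": 0.01, "dz": 0, "fingers": 0},
  {"rx": 0, "ry": 0, "rz": 0, "dx": 0, "dy": 0, "dz": 0, "fingers": 0},
])

```text
time_s: 14.45
position: [0.4745, -0.2582, 0.1404]
tool_rot: [[1.0, -0.015, -0.0], [-0.015, -1.0, -0.0], [-0.0, 0.0, -1.0]]
ft_force: [-0.0, -0.1, -0.5]
grip_width: -0.0001
gripper_force: 0.0
```

```bash
python3 m2.py|head -4; python3 - <<'E'
from meas import *
blob((3,120,60),(20,255,255),(120,90,260,320),.108,"cap")
blob((45,100,60),(80,255,255),(150,90,400,340),.093,"btn")
blob((0,0,150),(180,60,255),(120,90,260,300),.07,"w")
E
```

```text
14.5 [ 0.4741 -0.2572  0.1404] [-0.09  0.79 -0.56]
orange rows 171 192 cols 135 178
171 x at .108/.084: 0.5062 0.5007
192 x at .108/.084: 0.4918 0.4845
cap [135 171  44  22 785] [157.  180.9] [ 0.4995 -0.1934  0.108 ]
btn [ 235  185   39   41 1257] [254.  204.8] [ 0.4766 -0.2573  0.093 ]
w [125  90  56  24 926] [150.6 102.1] [ 0.5493 -0.1824  0.07  ]
w [ 158   90   98   24 1257] [218.6  98.3] [ 0.551  -0.2326  0.07  ]
w [154 124  23  47 480] [165.  143.9] [ 0.5184 -0.1902  0.07  ]
w [185 171  14   3  42] [191.5 172. ] [ 0.4962 -0.2089  0.07  ]
w [151 181   3   9  27] [152. 185.] [ 0.4862 -0.1767  0.07  ]
w [160 185  21  45 416] [170.5 211.3] [ 0.4638 -0.1894  0.07  ]
w [185 186  12   3  30] [191.1 186.8] [ 0.4842 -0.2077  0.07  ]
w [186 200   9   3  27] [190. 201.] [ 0.4724 -0.206   0.07  ]
w [187 213   7   6  34] [190.  215.3] [ 0.4602 -0.205   0.07  ]
w [ 120  266  103   22 1982] [168.7 276.9] [ 0.4027 -0.1818  0.07  ]
```

The lever sits at tick three by itself: cap centre x≈0.496, tick 3 at 0.496. The finger is centred over the button, so I'll descend gently.

Emit:
arm_command([
  {"rx": 0, "ry": 0, "rz": 0, "dx": 0, "dy": 0, "dz": 0.02, "fingers": 0},
  {"rx": 0, "ry": 0, "rz": 0, "dx": 0, "dy": 0, "dz": 0.02, "fingers": 0},
  {"rx": 0, "ry": 0, "rz": 0, "dx": 0, "dy": 0, "dz": 0.012, "fingers": 0},
  {"rx": 0, "ry": 0, "rz": 0, "dx": 0, "dy": 0, "dz": 0.006, "fingers": 0},
  {"rx": 0, "ry": 0, "rz": 0, "dx": 0, "dy": 0, "dz": 0.002, "fingers": 0},
  {"rx": 0, "ry": 0, "rz": 0, "dx": 0, "dy": 0, "dz": 0.002, "fingers": 0},
  {"rx": 0, "ry": 0, "rz": 0, "dx": 0, "dy": 0, "dz": 0.002, "fingers": 0},
  {"rx": 0, "ry": 0, "rz": 0, "dx": 0, "dy": 0, "dz": 0, "fingers": 0},
])

```text
time_s: 15.3
position: [0.4748, -0.2572, 0.0769]
tool_rot: [[1.0, -0.013, 0.0], [-0.013, -1.0, -0.0], [0.0, 0.0, -1.0]]
ft_force: [0.2, -0.5, 0.7]
grip_width: 0.0001
gripper_force: 0.0
```

Emit:
arm_command([
  {"rx": 0, "ry": 0, "rz": 0, "dx": 0, "dy": 0, "dz": 0.001, "fingers": 0},
  {"rx": 0, "ry": 0, "rz": 0, "dx": 0, "dy": 0, "dz": 0.001, "fingers": 0},
  {"rx": 0, "ry": 0, "rz": 0, "dx": 0, "dy": 0, "dz": 0, "fingers": 0},
])

```text
time_s: 15.6
position: [0.4747, -0.2571, 0.0746]
tool_rot: [[1.0, -0.013, -0.0], [-0.013, -1.0, 0.0], [-0.0, -0.0, -1.0]]
ft_force: [1.1, -0.4, -0.4]
grip_width: -0.0001
gripper_force: 0.0
```

Emit:
arm_command([
  {"rx": 0, "ry": 0, "rz": 0, "dx": 0, "dy": 0, "dz": 0.001, "fingers": 0},
  {"rx": 0, "ry": 0, "rz": 0, "dx": 0, "dy": 0, "dz": 0.001, "fingers": 0},
  {"rx": 0, "ry": 0, "rz": 0, "dx": 0, "dy": 0, "dz": 0, "fingers": 0},
])

```text
time_s: 15.9
position: [0.4747, -0.2571, 0.0726]
tool_rot: [[1.0, -0.013, -0.0], [-0.013, -1.0, 0.0], [-0.0, -0.0, -1.0]]
ft_force: [-0.0, 0.4, 0.3]
grip_width: -0.0003
gripper_force: 0.0
```

Emit:
arm_command([
  {"rx": 0, "ry": 0, "rz": 0, "dx": 0, "dy": 0, "dz": 0.001, "fingers": 0},
  {"rx": 0, "ry": 0, "rz": 0, "dx": 0, "dy": 0, "dz": 0.001, "fingers": 0},
  {"rx": 0, "ry": 0, "rz": 0, "dx": 0, "dy": 0, "dz": 0, "fingers": 0},
])

```text
time_s: 16.2
position: [0.4747, -0.2571, 0.0705]
tool_rot: [[1.0, -0.013, -0.0], [-0.013, -1.0, 0.0], [-0.0, -0.0, -1.0]]
ft_force: [-0.4, -0.0, 0.9]
grip_width: 0.0001
gripper_force: 0.0
```

Emit:
arm_command([
  {"rx": 0, "ry": 0, "rz": 0, "dx": 0, "dy": 0, "dz": 0.001, "fingers": 0},
  {"rx": 0, "ry": 0, "rz": 0, "dx": 0, "dy": 0, "dz": 0.001, "fingers": 0},
  {"rx": 0, "ry": 0, "rz": 0, "dx": 0, "dy": 0, "dz": 0, "fingers": 0},
])

```text
time_s: 16.5
position: [0.4747, -0.2571, 0.0686]
tool_rot: [[1.0, -0.013, -0.0], [-0.013, -1.0, 0.0], [-0.0, -0.0, -1.0]]
ft_force: [0.5, -0.2, -0.2]
grip_width: -0.0002
gripper_force: 0.0
```

Emit:
arm_command([
  {"rx": 0, "ry": 0, "rz": 0, "dx": 0, "dy": 0, "dz": 0.001, "fingers": 0},
  {"rx": 0, "ry": 0, "rz": 0, "dx": 0, "dy": 0, "dz": 0.001, "fingers": 0},
  {"rx": 0, "ry": 0, "rz": 0, "dx": 0, "dy": 0, "dz": 0, "fingers": 0},
])

```text
time_s: 16.8
position: [0.4748, -0.2572, 0.0668]
tool_rot: [[1.0, -0.013, 0.0], [-0.013, -1.0, -0.0], [0.0, 0.0, -1.0]]
ft_force: [0.2, 0.1, 1.8]
grip_width: -0.0001
gripper_force: 1.0
```

Emit:
arm_command([
  {"rx": 0, "ry": 0, "rz": 0, "dx": 0, "dy": 0, "dz": 0.001, "fingers": 0},
  {"rx": 0, "ry": 0, "rz": 0, "dx": 0, "dy": 0, "dz": 0.001, "fingers": 0},
  {"rx": 0, "ry": 0, "rz": 0, "dx": 0, "dy": 0, "dz": 0, "fingers": 0},
])

```text
time_s: 17.1
position: [0.4748, -0.2572, 0.0647]
tool_rot: [[1.0, -0.013, 0.0], [-0.013, -1.0, -0.0], [0.0, 0.0, -1.0]]
ft_force: [0.4, 1.1, 3.1]
grip_width: 0.0001
gripper_force: 1.6
```

Contact came at TCP z≈0.067, so full travel is near 0.060. I'll press on to the bottom.

Emit:
arm_command([
  {"rx": 0, "ry": 0, "rz": 0, "dx": 0, "dy": 0, "dz": 0.001, "fingers": 0},
  {"rx": 0, "ry": 0, "rz": 0, "dx": 0, "dy": 0, "dz": 0.001, "fingers": 0},
  {"rx": 0, "ry": 0, "rz": 0, "dx": 0, "dy": 0, "dz": 0.001, "fingers": 0},
  {"rx": 0, "ry": 0, "rz": 0, "dx": 0, "dy": 0, "dz": 0.001, "fingers": 0},
  {"rx": 0, "ry": 0, "rz": 0, "dx": 0, "dy": 0, "dz": 0, "fingers": 0},
])

```text
time_s: 17.6
position: [0.4748, -0.2572, 0.0608]
tool_rot: [[1.0, -0.013, 0.0], [-0.013, -1.0, -0.0], [0.0, 0.0, -1.0]]
ft_force: [-1.0, 0.9, 4.5]
grip_width: -0.0004
gripper_force: 2.8
```

Emit:
arm_command([
  {"rx": 0, "ry": 0, "rz": 0, "dx": 0, "dy": 0, "dz": 0.001, "fingers": 0},
  {"rx": 0, "ry": 0, "rz": 0, "dx": 0, "dy": 0, "dz": 0, "fingers": 0},
])

```text
time_s: 17.8
position: [0.4749, -0.2572, 0.0604]
tool_rot: [[1.0, -0.013, 0.0], [-0.013, -1.0, -0.001], [0.0, 0.001, -1.0]]
ft_force: [-1.6, 2.5, 10.4]
grip_width: 0.0001
gripper_force: 5.2
```

Emit:
arm_command([
  {"rx": 0, "ry": 0, "rz": 0, "dx": 0, "dy": 0, "dz": 0.0005, "fingers": 0},
  {"rx": 0, "ry": 0, "rz": 0, "dx": 0, "dy": 0, "dz": 0, "fingers": 0},
  {"rx": 0, "ry": 0, "rz": 0, "dx": 0, "dy": 0, "dz": 0, "fingers": 0},
  {"rx": 0, "ry": 0, "rz": 0, "dx": 0, "dy": 0, "dz": 0, "fingers": 0},
  {"rx": 0, "ry": 0, "rz": 0, "dx": 0, "dy": 0, "dz": 0, "fingers": 0},
])

```text
time_s: 18.3
position: [0.4749, -0.2572, 0.0603]
tool_rot: [[1.0, -0.013, 0.001], [-0.013, -1.0, -0.001], [0.001, 0.001, -1.0]]
ft_force: [-3.5, 2.5, 14.5]
grip_width: -0.0
gripper_force: 7.2
```

```bash
python3 m2.py|head -1; python3 - <<'E'
from meas import *
c2=h.copy()
blob((3,120,60),(20,255,255),(0,60,260,330),.108,"cap")
blob((0,0,140),(180,60,255),(130,60,260,300),.07,"w")
m=cv2.inRange(h,(0,120,100),(4,255,255))|cv2.inRange(h,(170,120,100),(180,255,255))
n,l,st,ce=cv2.connectedComponentsWithStats(m)
for i in range(1,n):
  if st[i,4]>15: print("red",st[i],ce[i].round(1))
blob((45,100,60),(80,255,255),(100,60,420,340),.086,"btn")
E
```

```text
18.35 [ 0.4749 -0.2572  0.0603] [-3.29  2.13 14.17]
cap [ 97 208  20   1  20] [106.5 208. ] [ 0.5098 -0.1961  0.108 ]
cap [  72  208   71   39 2086] [108.1 227.6] [ 0.501  -0.1954  0.108 ]
w [ 158   60  101   63 4792] [218.5  91.9] [ 0.5548 -0.2402  0.07  ]
w [ 130   64   51   59 2324] [150.5  89.8] [ 0.5564 -0.2074  0.07  ]
w [130 139  14  76 509] [136.2 173.5] [ 0.5151 -0.1955  0.07  ]
w [154 206  22   4  86] [164.7 207.5] [ 0.4961 -0.2087  0.07  ]
w [130 219  23  68 544] [143.1 262.8] [ 0.4627 -0.1928  0.07  ]
w [156 227  17   4  59] [164.7 228.3] [ 0.484  -0.2075  0.07  ]
w [158 246  13   4  52] [164.  247.5] [ 0.4724 -0.2058  0.07  ]
w [160 263  10   9  72] [164.8 266.9] [ 0.46  -0.205  0.07 ]
red [ 92  60  62  30 281] [118.7  69.4]
red [166  67  20  47 161] [176.2  89.5]
red [150 161  31   6 143] [164.3 163.3]
red [152 184  27   5 130] [164.7 186. ]
red [425 274  19  16 194] [433.9 281.5]
red [369 276  19  16 187] [378.3 283.8]
btn [154  60  29   9  86] [167.   63.7] [ 0.5665 -0.2206  0.086 ]
btn [187  69  32  20 103] [202.8  77.9] [ 0.5604 -0.2355  0.086 ]
btn [229 228  55  25 583] [257.5 238.2] [ 0.4851 -0.2582  0.086 ]
```

The button is bottomed: 14 N against a 6 N spring, with no further travel. The lever is unchanged at click three, so I'm handing in.

```bash
python3 -c "
from rig import env
print(env.close_job())"
```

```text
the job is handed in; nothing more can be done
None
```

I pushed the lever to its third click, where it sat by itself with the finger off. I then pressed the test button fully down and handed the job in at about 18 s with the fingertip still holding it. No verdict came back.

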